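Close the marking template over the perch blank

ROBOT

A 6-joint arm with a two-finger parallel gripper is mounted at the origin on a cart in front of the work surface, level with it; the furniture and walls round the work are solid. World frame = base frame: x ahead of the robot, y to its left, z up, the work surface at z = 0. Lengths are in m, angles in rad, forces in N, time in s.
With the tool pointing down it reaches from about 0.375 to 0.9 m from the base axis. Payload 3.1 kg.
Tool frame: the origin (TCP) lies at the very end of the fingers, on their centre line; the grasp point (between the pads) lies 19 mm behind it; z points along the fingers, y is the direction in which the jaws open and shut (so a half turn about z gives the same grasp; the last joint's range is limited). The gripper opens to 85 mm and grips with 20 to 120 N. Pads are 22 mm wide; open, the fingers measure 114 mm over their backs; the gripper's body (76 mm by 85 mm) begins 54 mm behind the grasp point. The pads swing forward as they close: fully open they stand 13 mm farther back than shut.
Start: joints at [-0.178, 0.527, 1.433, -0, 1.181, -0.178], TCP at [0.625, 0, 0.21] pointing down, gripper open.
Joint ranges: [-3.08, 3.08], [-0.75, 2.2], [0.22, 2.44], [-1.43, 4.57], [0, 2.65], [-2.85, 2.85]. Speed limits (rad/s): [2.79, 2.79, 3.14, 3.14, 3.14, 3.14].

INTERFACE

Orientations are given as a unit quaternion [x, y, z, w].
In Python, from station import manip gives the robot as it stands.
- The arm moves only by the tool send_rows, never from a script. Its argument "motion" is a list of rows, each an object with "gripper": the finger opening in mm, from 0 to 85.4; "travel": the shift along the tool's x, y, z in mm, a list of three; "rotation": the turn, a rotation vector about the tool's x, y, z in degrees, a list of three. In form: [{"gripper": gripper, "travel": [x, y, z], "rotation": [ax, ay, az]}, ...]. A call has 1 to 12 rows; each row shifts and turns the commanded pose from where the row before left it, along the tool's axes as they then stand; what a row does not reach is not made up. A row lasts 1/12 s, in which the tool goes at most 41.7 mm and 7.16 degrees, less where a joint would pass 70% of its speed; a pose out of reach is approached as far as the arm can. A call is refused whole if a number of a shift passes 41.7 or a number of a turn 7.16, either way. A call with a gripper value outside its range is refused whole. The fingers move at their own pace and stop on an object; "newtons" is the grip in N (left out, the last holds). Time passes only in rows, so rows that do not move let the fingers close. It gives the time, the measured TCP pose, the force and the opening at its end, in the units of the state.
- manip.sense(): the state, without advancing time (a new reading comes with each control period).
- manip.snapshot(name): name is "scene" or "side" or "wrist"; returns the picture (400x640x3 uint8, red, green, blue); there is no depth.
- manip.calibration(name): a dict with "fx", "fy", "cx", "cy" (pixels), "cam_to_world" (4x4, takes a point from camera to world coordinates). Camera axes: x right, y down, z forward; pixel columns grow to the right and rows downward; lengths in m; the calibration is good to about 2 mm. A picture is of the moment at which its call begins: read the wrist's pose just before it. calibration takes no time and is no camera call; for the wrist camera it gives the pose at the moment of the call.
- manip.sign_off(): hands the job in, once; it reports no verdict.
The state is a dict: "t": time; "q": joint angles; "qd": joint speeds; "tau": joint torques, N m; "tcp_pos": TCP position; "tool_rot": TCP orientation; "force": force on the tool from outside, world axes, zero at the start; "ft_torque": the same for the moment, N m; "finger_gap": opening from 0.0 (shut) to 1.0 (fully open).
Only numpy, scipy, OpenCV 4.12 (cv2) and the standard library are available. Lean on these libraries where they do the work, as an engineer would, in place of code of your own. Each camera call takes 0.05 s, during which the arm holds its last target. There are 200 camera calls.

TASK

The two-bay marking stand holds a rectangular perch blank in one bay and a round plug in the other. With the fingertips, push the perch blank along its bay until it is fully home against the stop by the spine, then turn the hinged wooden leaf of that same bay over the spine until it lies flat over the blank. Only push: do not lift the blank, and leave the plug, the other leaf and the things around as they are.

Things in the scene. Friction and masses are not known exactly. Their poses are not given: they have to be found in the camera images.
- stand: fixed wooden marking stand, plywood base 196 x 240 x 10 mm. Origin: on the bench top under the middle of the spine. x runs along the spine (away from the robot at yaw 0), y points left to the bays (base ends at y = 130 mm), z up. The spine, a steel rod at y = 0, z = 41 mm, is the hinge axis of both leaves. Bays at x = -45 (near) and +45 mm (far)
- bay_near (a point): point on the near bay's floor (z = 10 mm) under the centre of a perch blank that is home. Each bay has two rails 52 mm apart, tops at z = 20 mm, along the stand's y from 14 to 126 mm, open at the outer (+y) end; at the spine end a stop block, face at y = 14 mm
- bay_far (a point): the same point of the far bay (stand x = +45 mm)
- perch_mid (a point): centre of the loose rectangular wooden perch blank, 45 x 85 x 26 mm (85 along the stand's y), 0.05 kg. It lies in one of the two bays (near or far, varies) with its long side along the rails, 20 to 34 mm short of the stop. Fully home its centre is at stand y = 56.5 mm, z = 23 mm
- plug_mid (a point): centre of the loose round wooden plug, 46 mm across, 20 mm high, lying in the other bay; to be left alone
- leaf_near (a joint): hinged leaf of the near (stand x = -45 mm) bay, rad: 0 = flat to the right (stand's -y), 1.57 = upright, 3.14 = flat to the left over the bay, at its stop. Starts partly open, 0.8 to 1.15. The hinge is stiff: the leaf stays at any angle (about 0.7 N at its free edge moves it) and does not fall by itself
- leaf_far (a joint): hinged leaf of the far (stand x = +45 mm) bay, rad: 0 = flat to the right (stand's -y), 1.57 = upright, 3.14 = flat to the left over the bay, at its stop. Starts partly open, 0.8 to 1.15. The hinge is stiff: the leaf stays at any angle (about 0.7 N at its free edge moves it) and does not fall by itself
- leaf_near_edge (a point): middle of the free edge of the near bay's leaf, which is a flat wooden plate 78 mm wide along the spine and 6 mm thick, reaching 110 mm from the hinge axis, with two 8 mm holes 24 mm either side of its middle line. Gap to the other leaf 12 mm. Flat over its bay it lies 2 mm above a perch blank, its upper face at z = 44 mm
- leaf_far_edge (a point): middle of the free edge of the far bay's leaf; the same plate
- mug: white enamel mug with a blue rim, 82 x 109 x 74 mm, standing to the right of the stand, a bystander; origin at its underside
- wax: round wax tin, 67 mm across, 36 mm high, left of the stand, a bystander; origin at its underside
Mind the look-alikes: they are no part of the job. What is shaped like the part that bears perch_mid but green or purple is not meant.

How it is judged:
On the way, in this order (a step that is already met when the one before it is completed fails the run):
1. the perch blank is home against the stop of its bay, leaf still open (y of perch_mid in the frame of stand below 0.0615 m and z of perch_mid in the frame of stand below 0.027 m and value of joint each of leaf_near, leaf_far below 2 rad), for 0.2 s.
2. that bay's leaf lies flat over the blank (((x of perch_mid in the frame of stand below 0 m and value of joint leaf_near above 3.05 rad and value of joint leaf_far below 1.6 rad) or (x of perch_mid in the frame of stand above 0 m and value of joint leaf_far above 3.05 rad and value of joint leaf_near below 1.6 rad))), for 0.2 s.
At the end, for the whole second after the job is handed in: The perch blank lies flat in its bay within 5 mm of the stop, at rest; the leaf of that bay lies flat over it (within 0.09 rad of its stop), at rest; the other leaf's edge has moved less than 30 mm, the plug less than 15 mm, the mug and the wax tin less than 30 mm (((x of perch_mid in the frame of stand below 0 m and value of joint leaf_near above 3.05 rad and value of joint leaf_far below 1.6 rad and y of perch_mid in the frame of stand below 0.0615 m and z of perch_mid in the frame of stand below 0.027 m and velocity of joint leaf_near below 0.05 rad/s and linear speed of perch below 0.01 m/s and distance of each of leaf_far_edge, mug, wax from where it was at the start of the episode below 0.03 m and distance of plug_mid from where it was at the start of the episode below 0.015 m) or (x of perch_mid in the frame of stand above 0 m and value of joint leaf_far above 3.05 rad and value of joint leaf_near below 1.6 rad and y of perch_mid in the frame of stand below 0.0615 m and z of perch_mid in the frame of stand below 0.027 m and velocity of joint leaf_far below 0.05 rad/s and linear speed of perch below 0.01 m/s and distance of each of leaf_near_edge, mug, wax from where it was at the start of the episode below 0.03 m and distance of plug_mid from where it was at the start of the episode below 0.015 m))); the robot touches nothing.
It fails at once if the perch blank or the plug is lifted more than about 13 mm (height (world z) of any of perch_mid, plug_mid above 0.036 m).
It fails at once if the plug is pushed about (15 mm) (distance of plug_mid from where it was at the start of the episode above 0.015 m).
It fails at once if the other bay's leaf is moved (30 mm at its edge) ((x of perch_mid in the frame of stand below 0 m and distance of leaf_far_edge from where it was at the start of the episode above 0.03 m) or (x of perch_mid in the frame of stand above 0 m and distance of leaf_near_edge from where it was at the start of the episode above 0.03 m)).
It fails at once if the mug or the wax tin is moved (30 mm) (distance of any of mug, wax from where it was at the start of the episode above 0.03 m).
It also fails if it takes over 59 s, if anything falls off the work surface, if the arm or the gripper's body presses on something with over 40 N, if the wrist force passes 120 N, or if a joint passes its speed limit or range.

## Working session

There is one attempt and no reset: what is moved stays moved. The work goes in short steps, Python scripts to look and compute and a tool call to move; the robot and the scene stay as the last step left them, time stands still between calls to the robot, and variables do not carry over. Pictures are saved under pics/ and viewed, about 8 in all and at most 12, crops included, and the job is handed in when it is done.

Besides the shell and the picture viewer there is one more tool, called after ">>>" as name([rows], argument=value, ...), one row to a line, values as JSON. send_rows: Moves the arm, as the interface text tells. Its arguments: {"type":"object","properties":{"motion":{"type":"array","items":{"type":"object","properties":{"gripper":{"type":"number"},"travel":{"type":"array","items":{"type":"number"}},"rotation":{"type":"array","items":{"type":"number"}}}}},"newtons":{"type":"number"}},"required":["motion"]}

```bash
mkdir -p pics; python3 - <<'E'
from station import manip
import cv2, numpy as np
ims=[]
for n in("scene","side"):
    im=manip.snapshot(n); cv2.imwrite(f"pics/{n}0.png",im[...,::-1])
    c=manip.calibration(n); print(n,{k:np.round(v,3).tolist() for k,v in c.items()})
s=manip.sense(); print(s)
E
```

```text
scene {'fx': 456.414, 'fy': 456.414, 'cx': 313.341, 'cy': 193.258, 'cam_to_world': [[-0.633, -0.518, 0.575, -0.051], [-0.774, 0.415, -0.478, 0.77], [0.009, -0.748, -0.664, 0.689], [0.0, 0.0, 0.0, 1.0]]}
side {'fx': 377.783, 'fy': 377.783, 'cx': 317.873, 'cy': 198.976, 'cam_to_world': [[0.953, -0.142, 0.267, 0.251], [-0.303, -0.483, 0.822, -0.489], [0.012, -0.864, -0.504, 0.557], [0.0, 0.0, 0.0, 1.0]]}
{'t': 0.1, 'q': array([-1.78501955e-01,  5.28377291e-01,  1.43382720e+00, -1.49363270e-06,
        1.18140302e+00, -1.78533944e-01]), 'qd': array([-0.00088427, -0.00248641, -0.00157803,  0.00214451, -0.00254254,
       -0.00020422]), 'tau': array([ 4.33945943e-04, -4.43301880e+01, -1.78587180e+01, -2.04061280e-04,
        3.88642526e-03,  1.10165692e-05]), 'tcp_pos': array([6.24284437e-01, 1.56898109e-04, 2.08712145e-01]), 'tool_rot': array([ 7.07094912e-01,  7.07117933e-01, -5.75112009e-04, -8.27140292e-04]), 'force': array([ 0.56924192, -0.4124301 ,  0.14278793]), 'ft_torque': array([-0.01264604,  0.00844823,  0.02307295]), 'finger_gap': 0.9981110701725928}
```

View pics/scene0.png

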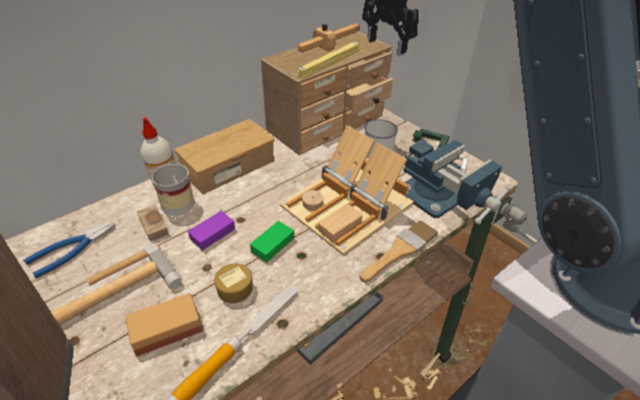

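View pics/side0.png

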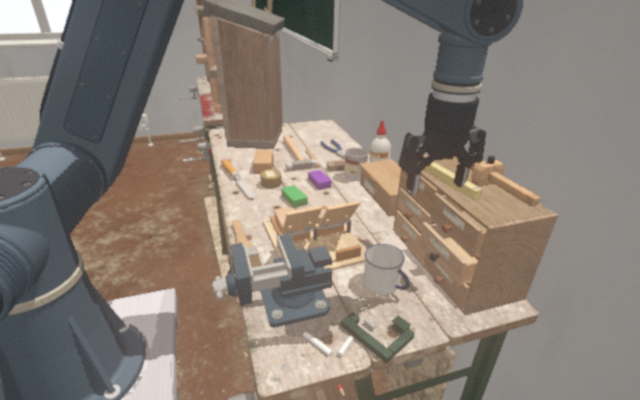

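The scene view shows the stand around (345,195), with the blank in the near bay at (340,220), the plug in the far bay at (313,200), and both leaves partly open. I'll zoom in for corner positions.

```bash
cat > h.py <<'E'
import numpy as np
from station import manip
def ray(n,u,v,z,c=None):
    c=c or manip.calibration(n); T=np.array(c["cam_to_world"])
    d=T[:3,:3]@[(u-c["cx"])/c["fx"],(v-c["cy"])/c["fy"],1]; o=T[:3,3]
    return o+d*(z-o[2])/d[2]
def proj(n,p,c=None):
    c=c or manip.calibration(n); T=np.array(c["cam_to_world"])
    q=T[:3,:3].T@(np.array(p)-T[:3,3]); return np.array([q[0]/q[2]*c["fx"]+c["cx"],q[1]/q[2]*c["fy"]+c["cy"]])
E
python3 - <<'E'
import cv2
a=cv2.imread("pics/scene0.png")[120:260,265:425]; b=cv2.imread("pics/side0.png")[190:290,250:410]
a=cv2.resize(a,None,fx=5,fy=5,interpolation=cv2.INTER_CUBIC)[:600]
cv2.imwrite("pics/c1.png",a)
from h import *
for p in[(282,207),(344,249)]: print(ray("scene",*p,0.01))
print(ray("scene",340,220,.036))
E
```

```text
[0.54490733 0.36209962 0.01      ]
[0.37120112 0.33828279 0.01      ]
[0.41782831 0.30888696 0.036     ]
```

View pics/c1.png

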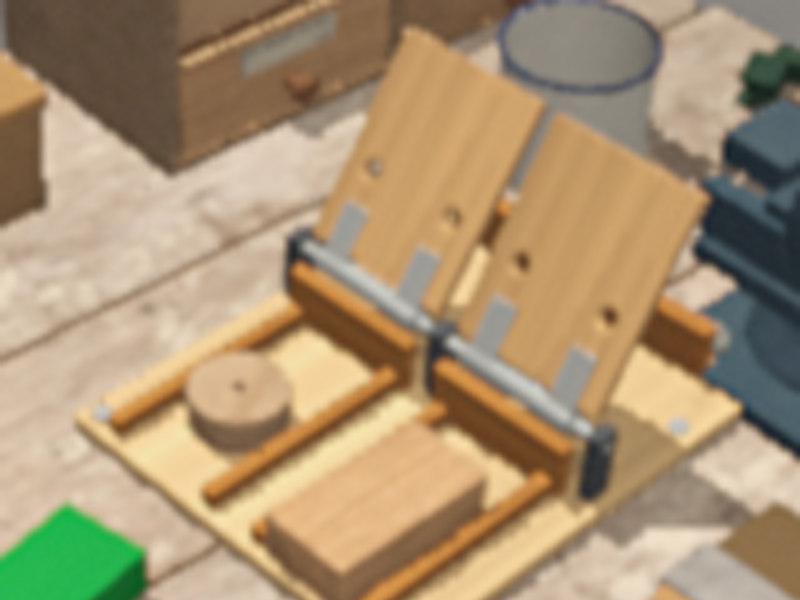

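```bash
python3 - <<'E'
from h import *
P=lambda u,v,z: ray("scene",265+u/5,120+v/5,z)
A=P(80,420,.01);B=P(740,408,.01);C=ray("scene",344,249,.01)
print(A,B,C,np.linalg.norm(A-C),np.linalg.norm(B-C))
yx=np.arctan2(*(A-C)[1::-1]);yy=np.arctan2(*(B-C)[1::-1])+np.pi/2
yaw=(yx+yy)/2;print("yaw",np.degrees([yx,yy]))
R=np.array([[np.cos(yaw),-np.sin(yaw)],[np.sin(yaw),np.cos(yaw)]])
# A=(98,130) C=(-98,130) B=(-98,-110)
O=np.mean([q[:2]-R@l for q,l in((A,[.098,.13]),(C,[-.098,.13]),(B,[-.098,-.11]))],0);print("O",O)
for q in(P(415,425,.036),P(485,475,.036),P(265,518,.036),P(340,575,.036),P(300,240,.041),P(600,432,.041)):print(q,R.T@(q[:2]-O))
c=manip.calibration("scene")
for z,u,v in((.03,237,385),):q=P(u,v,z);print("plug",R.T@(q[:2]-O))
# leaf angle: near leaf top outer corner at crop (710,190) x_l=-.084, inner (553,112) x=-.006; far inner(545,100) x=.006, outer (410,28) x=.084
from scipy.optimize import minimize_scalar
def w(l):return np.r_[O+R@l[:2],l[2]]
for nm,pts in(("near",[(710,190,-.084),(553,112,-.006)]),("far",[(545,100,.006),(410,28,.084)])):
  f=lambda a:sum(np.sum((proj("scene",w(np.array([x,-.11*np.cos(a),.041+.11*np.sin(a)])))-[265+u/5,120+v/5])**2) for u,v,x in pts)
  r=minimize_scalar(f,bounds=(.5,1.5),method="bounded");print(nm,r.x,r.fun)
E
```

```text
[0.55395865 0.35814953 0.01      ] [0.37855228 0.12684739 0.01      ] [0.37120112 0.33828279 0.01      ] 0.18383417493515014 0.21156314874507276
yaw [6.20400444 1.9912502 ]
O [0.47072665 0.22688862]
[0.44051722 0.26615194 0.036     ] [-0.0273266  0.0413216]
[0.40040654 0.2640493  0.036     ] [-0.06748499  0.04209049]
[0.43784866 0.35013938 0.036     ] [-0.02398692  0.12528504]
[0.39544693 0.34720914 0.036     ] [-0.06648964  0.12539215]
[0.56092385 0.22732152 0.041     ] [ 0.08999757 -0.00601335]
[0.38551411 0.21286841 0.041     ] [-0.08599654 -0.00789541]
plug [0.04642953 0.07437235]
near 1.010704190477387 7.651323708505684
far 0.9473442237728235 3.2624731102286915
```

>>> send_rows([
  {"gripper":0,"travel":[0,0,-40],"rotation":[0,0,0]},
  {"gripper":0,"travel":[0,0,-40],"rotation":[0,0,0]},
  {"gripper":0,"travel":[30,-20,-20],"rotation":[0,0,0]},
  {"gripper":0,"travel":[30,-20,-20],"rotation":[0,0,0]},
  {"gripper":0,"travel":[30,-20,0],"rotation":[0,0,0]},
  {"gripper":0,"travel":[30,-20,0],"rotation":[0,0,0]},
  {"gripper":0,"travel":[30,-20,0],"rotation":[0,0,0]},
  {"gripper":0,"travel":[30,-20,0],"rotation":[0,0,0]},
  {"gripper":0,"travel":[30,-20,0],"rotation":[0,0,0]},
  {"gripper":0,"travel":[30,-20,0],"rotation":[0,0,0]},
  {"gripper":0,"travel":[0,0,0],"rotation":[0,0,0]},
  {"gripper":0,"travel":[0,0,0],"rotation":[0,0,0]},
])

```text
t: 1.1
tcp_pos: [0.4635, 0.2414, 0.3294]
tool_rot: [0.706, 0.709, -0.0, -0.0]
force: [-0.1, -0.7, -0.8]
finger_gap: -0.0
```

```bash
python3 - <<'E'
from h import *
import cv2
im=manip.snapshot("wrist"); c=manip.calibration("wrist"); s=manip.sense(); print(s["tcp_pos"],s["tool_rot"],s["finger_gap"])
cv2.imwrite("pics/w1.png",im[...,::-1]); 
import pickle; pickle.dump(c,open("w1.pkl","wb")); print(np.round(c["cam_to_world"],3).tolist(),c["fx"])
E
```

```text
[0.46457482 0.24035394 0.32944897] [ 7.06452002e-01  7.07760877e-01 -2.41162928e-04  2.25942890e-04] 0.0017843197236738354
[[1.0, 0.003, 0.001, 0.464], [0.003, -0.953, -0.301, 0.317], [0.0, 0.301, -0.954, 0.493], [0.0, 0.0, 0.0, 1.0]] 327.31514001030615
```

View pics/w1.png

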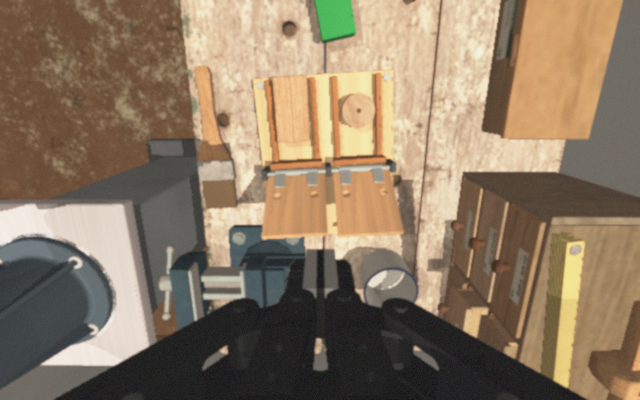

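The wrist view shows the stand's outer edge from (255,79) to (394,70), the blank at (293,108) in the near bay, the plug at (358,111), and the mug at (390,285). The vise is near (260,270), to the right of the near leaf. One zoom will sharpen the corners.

```bash
python3 - <<'E'
import cv2
a=cv2.imread("pics/w1.png")[60:300,235:425]
cv2.imwrite("pics/c2.png",cv2.resize(a[:200],None,fx=3,fy=3,interpolation=cv2.INTER_CUBIC))
E
```

```text
(no output)
```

View pics/c2.png

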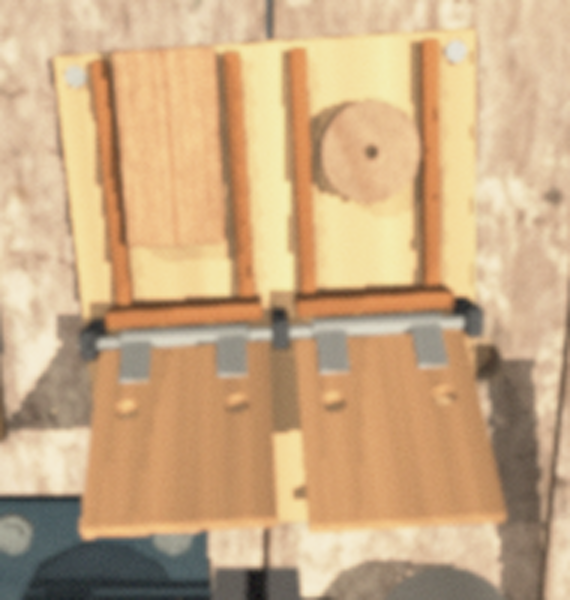

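```bash
cat > fit.py <<'E'
from h import *
import pickle
from scipy.optimize import least_squares
c1=pickle.load(open("w1.pkl","rb")); cs=manip.calibration("scene")
W=lambda x,y:(c1,235+x/3,60+y/3); S=lambda x,y:(cs,265+x/5,120+y/5)
obs=[(W(54,59),(-.098,.13,.01)),(W(476,30),(.098,.13,.01)),(S(80,420),(.098,.13,.01)),(S(740,408),(-.098,-.11,.01)),
 (W(100,343),(-.086,0,.041)),(W(465,322),(.086,0,.041)),(S(440,338),(0,0,.045))]
def w(p,l):
    R=np.array([[np.cos(p[2]),-np.sin(p[2])],[np.sin(p[2]),np.cos(p[2])]]);return np.r_[p[:2]+R@np.array(l[:2]),l[2]]
res=lambda p:np.concatenate([proj("",w(p,l),o[0])-o[1:] for o,l in obs])
r=least_squares(res,[.47,.22,.06],loss="soft_l1");p=r.x
E
python3 - <<'E'
from fit import *
print(p[:2],np.degrees(p[2]));print(np.round(r.fun.reshape(-1,2) if r.fun.size==14 else r.fun,1))
R=np.array([[np.cos(p[2]),-np.sin(p[2])],[np.sin(p[2]),np.cos(p[2])]])
for x,y,z in((110,52,.036),(216,47,.036),(227,240,.036),(130,247,.036),(370,150,.03)):
    q=W(x,y);print(R.T@(ray("",q[1],q[2],z,c1)[:2]-p[:2]))
for pts in([(83,530,-.084),(275,522,-.006)],[(310,528,.006),(505,517,.084)]):
  f=lambda a:np.concatenate([proj("",w(p,[x,-.11*np.cos(a[0]),.041+.11*np.sin(a[0])]),c1)-W(u,v)[1:] for u,v,x in pts])
  k=least_squares(f,[1.]);print(k.x,k.fun)
print("push",w(p,(-.045,.16,.018)),"leaf",w(p,(-.045,-.085,.1)))
for u,v,z in((390,270,.074),(300,235,.08),(300,235,.02),(185,262,.1)):print("mug/vise",R.T@(ray("",u,v,z,c1)[:2]-p[:2]))
E
```

```text
[0.476189   0.22097099] 3.751334574805066
[[-1.  -0.8]
 [ 0.5 -0.7]
 [-2.7 -3. ]
 [ 4.2 -5.8]
 [-0.7  0.8]
 [-0.2  0.3]
 [-0.5 -3.2]]
[-0.06717492  0.12841776]
[-0.02097785  0.12757275]
[-0.02208307  0.04455747]
[-0.06694416  0.04415964]
[0.04532329 0.08010016]
[1.06308657] [-0.81574837  0.66323848  1.2283117  -0.48363018]
[1.00472657] [-0.16704637  0.14267109  0.63374776  0.02193799]
push [0.4208172  0.37768399 0.018     ] leaf [0.43684666 0.13320892 0.1       ]
mug/vise [ 0.07983828 -0.14219094]
mug/vise [-0.04414937 -0.07741664]
mug/vise [-0.04970512 -0.10272812]
mug/vise [-0.19868712 -0.09830321]
```

Stand origin is about (0.476, 0.221) with yaw 3.75°. The blank is at stand x = −44 mm, about 30 mm short of the stop, and the near leaf is at about 1.06 rad. I'll move to just outside the blank's outer end.

>>> send_rows([
  {"gripper":0,"travel":[0,0,0],"rotation":[0,0,-3.8]},
  {"gripper":0,"travel":[24,-6,30],"rotation":[0,0,0]},
  {"gripper":0,"travel":[24,-6,35],"rotation":[0,0,0]},
  {"gripper":0,"travel":[24,-6,35],"rotation":[0,0,0]},
  {"gripper":0,"travel":[24,-6,35],"rotation":[0,0,0]},
  {"gripper":0,"travel":[24,-6,35],"rotation":[0,0,0]},
  {"gripper":0,"travel":[22,-4,35],"rotation":[0,0,0]},
  {"gripper":0,"travel":[0,0,0],"rotation":[0,0,0]},
  {"gripper":0,"travel":[0,0,0],"rotation":[0,0,0]},
  {"gripper":0,"travel":[0,0,0],"rotation":[0,0,0]},
])

```text
t: 1.98
tcp_pos: [0.4242, 0.3761, 0.1289]
tool_rot: [0.684, 0.73, 0.0, 0.0]
force: [-0.9, -0.5, 0.6]
finger_gap: 0.003
```

```bash
cat > chk.py <<'E'
from fit import *
s=manip.sense();t=s["tcp_pos"]
R=np.array([[np.cos(p[2]),-np.sin(p[2])],[np.sin(p[2]),np.cos(p[2])]])
from scipy.spatial.transform import Rotation as Q
M=Q.from_quat(s["tool_rot"]).as_matrix()
print("t",s["t"],"stand mm",np.round(1e3*np.r_[R.T@(t[:2]-p[:2]),t[2]],1),"F",np.round(s["force"],1),"toolx yaw vs stand y",np.degrees(np.arctan2(M[1,0],M[0,0]))-90-np.degrees(p[2]),"toolz",np.round(M[:,2],3))
E
python3 chk.py
```

```text
t 1.9833 stand mm [-41.8 158.2 128.9] F [-0.9 -0.5  0.6] toolx yaw vs stand y -0.01661092302939915 toolz [ 0.001 -0.    -1.   ]
```

>>> send_rows([
  {"gripper":0,"travel":[0,-2,30],"rotation":[0,0,0]},
  {"gripper":0,"travel":[0,0,30],"rotation":[0,0,0]},
  {"gripper":0,"travel":[0,0,25],"rotation":[0,0,0]},
  {"gripper":0,"travel":[0,0,15],"rotation":[0,0,0]},
  {"gripper":0,"travel":[0,0,10],"rotation":[0,0,0]},
  {"gripper":0,"travel":[-6,0,0],"rotation":[0,0,0]},
  {"gripper":0,"travel":[-6,0,0],"rotation":[0,0,0]},
  {"gripper":0,"travel":[-4,0,0],"rotation":[0,0,0]},
  {"gripper":0,"travel":[-4,0,0],"rotation":[0,0,0]},
  {"gripper":0,"travel":[-4,0,0],"rotation":[0,0,0]},
])

```text
t: 2.82
tcp_pos: [0.423, 0.3525, 0.0198]
tool_rot: [0.683, 0.73, 0.001, 0.0]
force: [0.9, 0.3, -0.6]
finger_gap: -0.001
```

```bash
python3 chk.py
```

```text
t 2.8167 stand mm [-44.4 134.7  19.8] F [ 0.9  0.3 -0.6] toolx yaw vs stand y 0.024613779383547918 toolz [ 0.002  0.001 -1.   ]
```

>>> send_rows([
  {"gripper":0,"travel":[-3,0,0]},
  {"gripper":0,"travel":[-3,0,0]},
  {"gripper":0,"travel":[-3,0,0]},
  {"gripper":0,"travel":[-3,0,0]},
  {"gripper":0,"travel":[-3,0,0]},
  {"gripper":0,"travel":[-2,0,0]},
  {"gripper":0,"travel":[-2,0,0]},
])

```text
validation failed for argument at $.mo...
```

```bash
python3 chk.py; python3 - <<'E'
from h import *
import cv2
im=manip.snapshot("scene"); cv2.imwrite("pics/c3.png",cv2.resize(im[140:270,265:425,::-1],None,fx=4,fy=4,interpolation=cv2.INTER_CUBIC))
E
```

```text
t 2.8167 stand mm [-44.4 134.7  19.8] F [ 0.9  0.3 -0.6] toolx yaw vs stand y 0.024613779383547918 toolz [ 0.002  0.001 -1.   ]
```

View pics/c3.png

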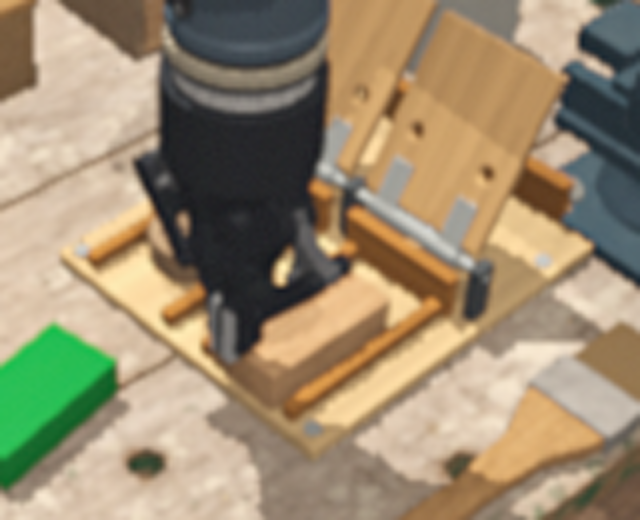

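The move was rejected because each row needs a rotation entry. The picture shows the closed fingertips at the blank's outer end (around (240,340)), with the gap to the stop still open.

>>> send_rows([
  {"gripper":0,"travel":[-3,0,0],"rotation":[0,0,0]},
  {"gripper":0,"travel":[-3,0,0],"rotation":[0,0,0]},
  {"gripper":0,"travel":[-3,0,0],"rotation":[0,0,0]},
  {"gripper":0,"travel":[-3,0,0],"rotation":[0,0,0]},
  {"gripper":0,"travel":[-3,0,0],"rotation":[0,0,0]},
  {"gripper":0,"travel":[-3,0,0],"rotation":[0,0,0]},
  {"gripper":0,"travel":[-2,0,0],"rotation":[0,0,0]},
])

```text
t: 3.45
tcp_pos: [0.4233, 0.3324, 0.0184]
tool_rot: [0.683, 0.73, -0.0, -0.0]
force: [-1.2, 0.1, -0.9]
finger_gap: -0.002
```

```bash
python3 chk.py
```

```text
t 3.45 stand mm [-45.4 114.7  18.4] F [-1.2  0.1 -0.9] toolx yaw vs stand y 0.044588833345462486 toolz [-0. -0. -1.]
```

>>> send_rows([
  {"gripper":0,"travel":[-2,0,0],"rotation":[0,0,0]},
  {"gripper":0,"travel":[-2,0,0],"rotation":[0,0,0]},
  {"gripper":0,"travel":[-1,0,0],"rotation":[0,0,0]},
  {"gripper":0,"travel":[-1,0,0],"rotation":[0,0,0]},
])

```text
t: 3.78
tcp_pos: [0.4238, 0.3267, 0.0185]
tool_rot: [0.683, 0.73, 0.0, -0.0]
force: [-0.4, -0.7, 0.1]
finger_gap: 0.001
```

```bash
python3 chk.py
```

```text
t 3.7833 stand mm [-45.3 108.9  18.5] F [-0.4 -0.7  0.1] toolx yaw vs stand y 0.04409407351984873 toolz [ 0.  0. -1.]
```

>>> send_rows([
  {"gripper":0,"travel":[-1,0,0],"rotation":[0,0,0]},
  {"gripper":0,"travel":[-1,0,0],"rotation":[0,0,0]},
  {"gripper":0,"travel":[-1,0,0],"rotation":[0,0,0]},
])

```text
t: 4.03
tcp_pos: [0.424, 0.3238, 0.0185]
tool_rot: [0.683, 0.73, 0.0, 0.0]
force: [-0.0, -0.0, -0.1]
finger_gap: 0.002
```

```bash
python3 chk.py; python3 - <<'E'
from h import *
import cv2
im=manip.snapshot("scene"); cv2.imwrite("pics/c4.png",cv2.resize(im[160:260,285:405,::-1],None,fx=5,fy=5,interpolation=cv2.INTER_CUBIC))
E
```

```text
t 4.0333 stand mm [-45.3 106.   18.5] F [-0.  -0.  -0.1] toolx yaw vs stand y 0.057734568063982916 toolz [ 0.  0. -1.]
```

View pics/c4.png

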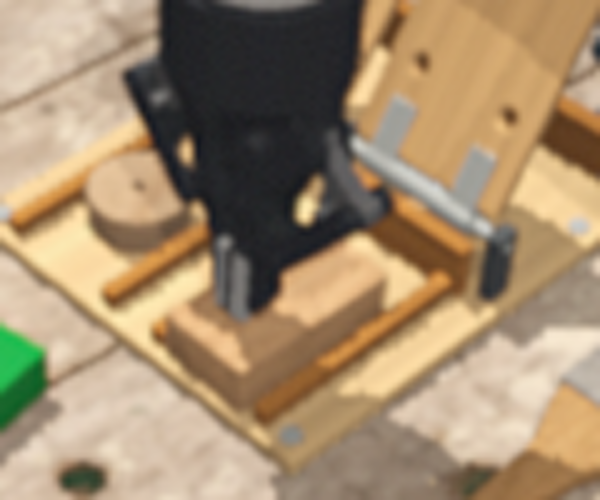

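```bash
python3 - <<'E'
from fit import *
s=manip.sense();print(s["tcp_pos"],s["q"])
for dz in(0,.02,.04):print(proj("scene",s["tcp_pos"]+[0,0,dz]))
c=manip.calibration("wrist");print(np.round(c["cam_to_world"],4).tolist())
print("blank outer top corners home/now",[proj("scene",w(p,(x,y,.036))) for y in(.128,.099) for x in(-.0665,-.0215)])
import cv2
im=manip.snapshot("wrist");cv2.imwrite("pics/w2.png",im[...,::-1])
print(c["cx"],c["cy"],proj("wrist",s["tcp_pos"],c))
E
```

```text
[0.42394241 0.32361487 0.01849623] [ 4.42368050e-01  7.08989660e-01  1.80175084e+00 -9.43881655e-05
  6.31038466e-01  3.76101456e-01]
[332.2110275 227.6187779]
[332.57277377 220.68548409]
[332.94513335 213.54877382]
[[0.9977, 0.0644, 0.0203, 0.4184], [0.0676, -0.9515, -0.3002, 0.4002], [0.0, 0.3009, -0.9537, 0.1821], [0.0, 0.0, 0.0, 1.0]]
blank outer top corners home/now [array([332.08770304, 232.58657718]), array([316.39396743, 220.62372586]), array([342.39023316, 225.44321659]), array([326.67779473, 213.85710199])]
320.04170300832817 203.06466286857437 [320.63320429 246.90233694]
```

View pics/w2.png

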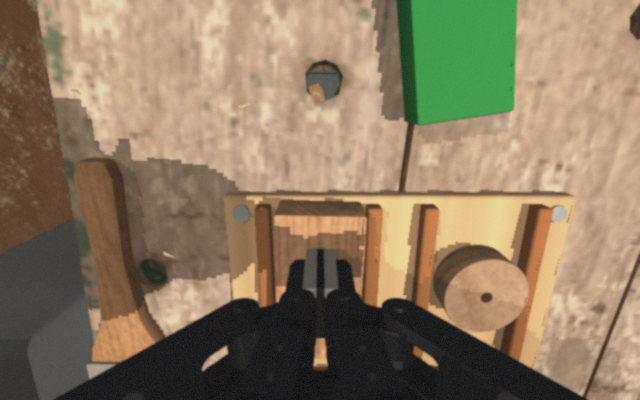

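The fingertips are hovering over the blank. The tip sits at about (320,250), inside the blank's outline, whose outer edge is at row 214, and there is no force. So the true tip is roughly 18 mm higher than reported. I'll back off past the end, then feel down to the bench.

>>> send_rows([
  {"gripper":0,"travel":[20,0,-3],"rotation":[0,0,0]},
  {"gripper":0,"travel":[20,0,0],"rotation":[0,0,0]},
  {"gripper":0,"travel":[18,0,0],"rotation":[0,0,0]},
  {"gripper":0,"travel":[0,0,5],"rotation":[0,0,0]},
  {"gripper":0,"travel":[0,0,5],"rotation":[0,0,0]},
  {"gripper":0,"travel":[0,0,2],"rotation":[0,0,0]},
  {"gripper":0,"travel":[0,0,2],"rotation":[0,0,0]},
  {"gripper":0,"travel":[0,0,0],"rotation":[0,0,0]},
])

```text
t: 4.8
tcp_pos: [0.4196, 0.3805, 0.0067]
tool_rot: [0.684, 0.73, -0.001, -0.0]
force: [0.6, -0.3, 0.3]
finger_gap: 0.0
```

```bash
python3 chk.py; python3 - <<'E'
from h import *
import cv2
s=manip.sense()["tcp_pos"];print(proj("scene",s),proj("scene",s+[0,0,.02]))
im=manip.snapshot("scene"); cv2.imwrite("pics/c5.png",cv2.resize(im[170:260,285:405,::-1],None,fx=5,fy=5,interpolation=cv2.INTER_CUBIC))
E
```

```text
t 4.8 stand mm [-46.  162.9   6.7] F [ 0.6 -0.3  0.3] toolx yaw vs stand y -0.00829921666811595 toolz [-0.002 -0.001 -1.   ]
[311.8825171 245.8238397] [311.95202056 238.99096986]
```

View pics/c5.png

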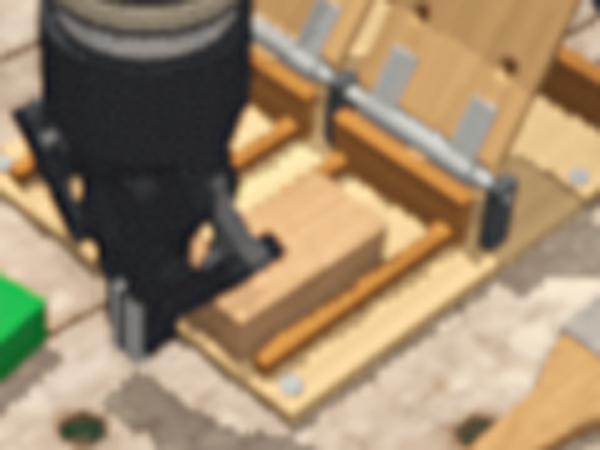

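>>> send_rows([
  {"gripper":0,"travel":[0,1,3],"rotation":[0,0,0]},
  {"gripper":0,"travel":[0,0,3],"rotation":[0,0,0]},
  {"gripper":0,"travel":[-6,0,0],"rotation":[0,0,0]},
  {"gripper":0,"travel":[-6,0,0],"rotation":[0,0,0]},
  {"gripper":0,"travel":[-6,0,0],"rotation":[0,0,0]},
  {"gripper":0,"travel":[-4,0,0],"rotation":[0,0,0]},
  {"gripper":0,"travel":[-4,0,0],"rotation":[0,0,0]},
  {"gripper":0,"travel":[-3,0,0],"rotation":[0,0,0]},
  {"gripper":0,"travel":[-3,0,0],"rotation":[0,0,0]},
])

```text
t: 5.6
tcp_pos: [0.4234, 0.3495, 0.0016]
tool_rot: [0.683, 0.73, 0.0, 0.0]
force: [-0.4, 0.4, 0.3]
finger_gap: -0.003
```

```bash
python3 chk.py
```

```text
t 5.6 stand mm [-44.3 131.7   1.6] F [-0.4  0.4  0.3] toolx yaw vs stand y 0.031042410903415085 toolz [ 0.  0. -1.]
```

>>> send_rows([
  {"gripper":0,"travel":[-3,0,0],"rotation":[0,0,0]},
  {"gripper":0,"travel":[-3,0,0],"rotation":[0,0,0]},
  {"gripper":0,"travel":[-3,0,0],"rotation":[0,0,0]},
  {"gripper":0,"travel":[-3,0,0],"rotation":[0,0,0]},
  {"gripper":0,"travel":[-2,0,0],"rotation":[0,0,0]},
])

```text
t: 6.02
tcp_pos: [0.4242, 0.3356, 0.0015]
tool_rot: [0.683, 0.73, -0.0, 0.0]
force: [-0.2, -0.2, -0.5]
finger_gap: 0.001
```

```bash
python3 chk.py; python3 - <<'E'
from h import *
import cv2
im=manip.snapshot("scene"); cv2.imwrite("pics/c6.png",cv2.resize(im[170:260,285:405,::-1],None,fx=5,fy=5,interpolation=cv2.INTER_CUBIC))
a=cv2.imread("pics/c5.png").astype(int);b=cv2.imread("pics/c6.png").astype(int)
# stop-side gap: floor pixels of yellow between blank and stop, near rail
print("diff px", (np.abs(a-b).sum(2)[150:300,300:420]>60).sum())
E
```

```text
t 6.0167 stand mm [-44.4 117.8   1.5] F [-0.2 -0.2 -0.5] toolx yaw vs stand y 0.04845935195124218 toolz [-0. -0. -1.]
diff px 10147
```

The blank is moving now. I'll push on until the force rises.

>>> send_rows([
  {"gripper":0,"travel":[-2,0,0],"rotation":[0,0,0]},
  {"gripper":0,"travel":[-2,0,0],"rotation":[0,0,0]},
  {"gripper":0,"travel":[-1,0,0],"rotation":[0,0,0]},
  {"gripper":0,"travel":[-1,0,0],"rotation":[0,0,0]},
])

```text
t: 6.4
tcp_pos: [0.4248, 0.3305, 0.0016]
tool_rot: [0.684, 0.73, 0.001, -0.0]
force: [-1.2, 5.9, -0.6]
finger_gap: 0.001
```

>>> send_rows([
  {"gripper":0,"travel":[-1,0,0],"rotation":[0,0,0]},
  {"gripper":0,"travel":[-1,0,0],"rotation":[0,0,0]},
])

```text
t: 6.57
tcp_pos: [0.4252, 0.3305, 0.0018]
tool_rot: [0.684, 0.729, 0.002, -0.001]
force: [-4.0, 13.5, -0.1]
finger_gap: -0.001
```

>>> send_rows([
  {"gripper":0,"travel":[-1,0,0],"rotation":[0,0,0]},
  {"gripper":0,"travel":[-1,0,0],"rotation":[0,0,0]},
])

```text
t: 6.73
tcp_pos: [0.4256, 0.3306, 0.0021]
tool_rot: [0.685, 0.729, 0.004, -0.002]
force: [-4.8, 20.5, 1.1]
finger_gap: -0.0
```

```bash
python3 chk.py; python3 - <<'E'
from h import *
import cv2
im=manip.snapshot("scene"); cv2.imwrite("pics/c6.png",cv2.resize(im[170:260,285:405,::-1],None,fx=5,fy=5,interpolation=cv2.INTER_CUBIC))
E
```

```text
t 6.7333 stand mm [-43.4 112.7   2.1] F [-4.8 20.5  1.1] toolx yaw vs stand y -0.19993795517552337 toolz [ 0.003  0.008 -1.   ]
```

View pics/c6.png

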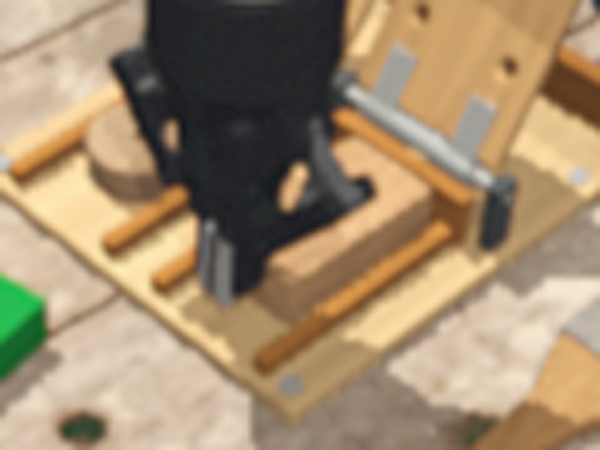

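The blank is home against the stop: it's flush with the stop block at (435,200), at 20 N with no further travel. The plug hasn't moved. Now I'll retract, go up and over to behind the near leaf.

>>> send_rows([
  {"gripper":0,"travel":[10,0,0],"rotation":[0,0,0]},
  {"gripper":0,"travel":[10,0,0],"rotation":[0,0,0]},
  {"gripper":0,"travel":[0,0,-35],"rotation":[0,0,0]},
  {"gripper":0,"travel":[0,0,-40],"rotation":[0,0,0]},
  {"gripper":0,"travel":[0,0,-40],"rotation":[0,0,0]},
  {"gripper":0,"travel":[0,0,-40],"rotation":[0,0,0]},
  {"gripper":0,"travel":[0,0,-40],"rotation":[0,0,0]},
  {"gripper":0,"travel":[-20,0,-25],"rotation":[0,0,0]},
  {"gripper":0,"travel":[-30,4,0],"rotation":[0,0,0]},
  {"gripper":0,"travel":[-30,4,0],"rotation":[0,0,0]},
  {"gripper":0,"travel":[-30,4,0],"rotation":[0,0,0]},
  {"gripper":0,"travel":[-30,4,0],"rotation":[0,0,0]},
])

```text
t: 7.78
tcp_pos: [0.4486, 0.2059, 0.2219]
tool_rot: [0.683, 0.731, -0.0, 0.0]
force: [-0.0, 0.2, 1.0]
finger_gap: 0.0
```

>>> send_rows([
  {"gripper":0,"travel":[-30,2,0],"rotation":[0,0,0]},
  {"gripper":0,"travel":[-30,0,0],"rotation":[0,0,0]},
  {"gripper":0,"travel":[-15,0,0],"rotation":[0,0,0]},
  {"gripper":0,"travel":[0,0,0],"rotation":[0,0,0]},
  {"gripper":0,"travel":[0,0,0],"rotation":[0,0,0]},
])

```text
t: 8.2
tcp_pos: [0.4557, 0.1319, 0.2215]
tool_rot: [0.684, 0.729, -0.0, -0.0]
force: [-0.6, -1.2, -0.1]
finger_gap: 0.003
```

```bash
python3 chk.py;  python3 - <<'E'
from h import *
import cv2
im=manip.snapshot("wrist"); a=manip.snapshot("side")
cv2.imwrite("pics/c7.png",np.hstack([im[...,::-1][:,150:490],cv2.resize(a[170:330,230:414,::-1],(460,400))]))
E
```

```text
t 8.2 stand mm [-26.3 -87.5 221.5] F [-0.6 -1.2 -0.1] toolx yaw vs stand y -0.07844581545557583 toolz [-0. -0. -1.]
```

View pics/c7.png

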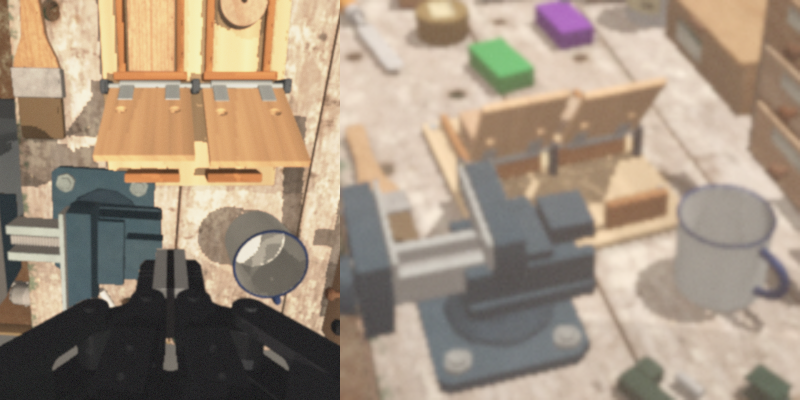

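The wrist half shows the blank tight against the stop, the leaf edge at row 163, and the vise jaw ending just left of the fingers at column 161. Before descending, I'll check the vise height by triangulating.

```bash
python3 - <<'E'
from fit import *
R=np.array([[np.cos(p[2]),-np.sin(p[2])],[np.sin(p[2]),np.cos(p[2])]])
cw=manip.calibration("wrist")
def tri(a,b):
    f=lambda x:np.r_[proj("",x,cw)-a,proj("side",x)-b]
    k=least_squares(f,[.4,.1,.1]);return np.round(1e3*np.r_[R.T@(k.x[:2]-p[:2]),k.x[2]]),np.round(k.fun,1)
S=lambda u,v:(230+(u-340)*.4,170+v*.4)
print("jaw end",tri((150+85,203),S(490,160)))
print("block",tri((150+161,207),S(585,190)), tri((150+161,235),S(592,225)))
print("mug rim", tri((150+270,228),S(750,190)))
E
```

```text
jaw end (array([-99., -95., 114.]), array([ 1.4,  0.5, -3.5, -0.4]))
block (array([ -32., -112.,   76.]), array([ 3.4,  1.2, -7.6,  0.7])) (array([ -34., -147.,   66.]), array([ 2.4,  0.8, -4.8,  0.6]))
mug rim (array([  91., -146.,   52.]), array([  7.3,   2.7, -14.5,   6.4]))
```

Nothing there stands higher than about 114 mm, and that point (x ≈ −99) is clear of the fingers. I'm descending behind the leaf.

>>> send_rows([
  {"gripper":0,"travel":[2,0,30],"rotation":[0,0,0]},
  {"gripper":0,"travel":[0,0,30],"rotation":[0,0,0]},
  {"gripper":0,"travel":[0,0,30],"rotation":[0,0,0]},
  {"gripper":0,"travel":[0,0,20],"rotation":[0,0,0]},
  {"gripper":0,"travel":[0,0,10],"rotation":[0,0,0]},
  {"gripper":0,"travel":[0,0,0],"rotation":[0,0,0]},
])

```text
t: 8.8
tcp_pos: [0.4535, 0.1356, 0.0992]
tool_rot: [0.683, 0.731, -0.002, -0.002]
force: [0.6, -0.5, 0.7]
finger_gap: -0.001
```

>>> send_rows([
  {"gripper":0,"travel":[6,0,0],"rotation":[0,0,0]},
  {"gripper":0,"travel":[6,0,0],"rotation":[0,0,0]},
  {"gripper":0,"travel":[6,0,0],"rotation":[0,0,0]},
  {"gripper":0,"travel":[6,0,0],"rotation":[0,0,0]},
  {"gripper":0,"travel":[6,0,0],"rotation":[0,0,0]},
  {"gripper":0,"travel":[6,0,0],"rotation":[0,0,0]},
])

```text
t: 9.3
tcp_pos: [0.4536, 0.1712, 0.1022]
tool_rot: [0.683, 0.73, 0.001, 0.001]
force: [-0.1, -1.3, 0.8]
finger_gap: -0.001
```

```bash
python3 chk.py; python3 - <<'E'
from h import *
import cv2
a=manip.snapshot("side");b=manip.snapshot("scene")
cv2.imwrite("pics/c8.png",np.hstack([cv2.resize(a[120:280,240:400,::-1],(400,400)),cv2.resize(b[110:250,290:430,::-1],(400,400))]))
E
```

```text
t 9.3 stand mm [-25.8 -48.2 102.2] F [-0.1 -1.3  0.8] toolx yaw vs stand y 0.0736066468990848 toolz [ 0.002  0.    -1.   ]
```

View pics/c8.png

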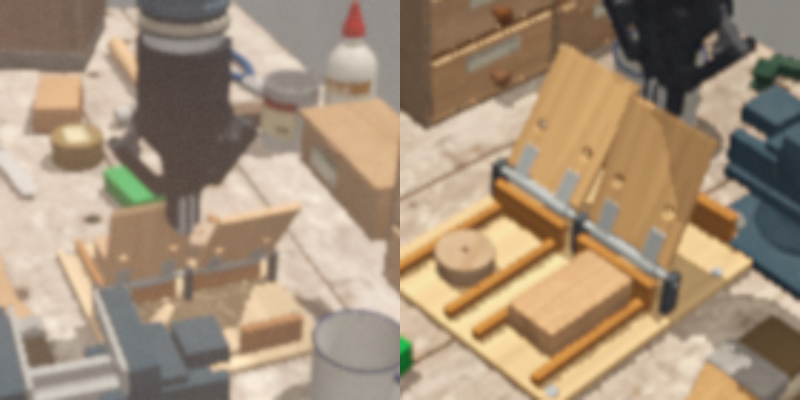

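Leaf being pushed: the side view shows the tips behind the near leaf at (185,220), with the leaf now steeper. In the scene view the blank is flush with the stop and the other leaf and plug are unmoved. Continuing along the arc.

>>> send_rows([
  {"gripper":0,"travel":[6,0,0],"rotation":[0,0,0]},
  {"gripper":0,"travel":[6,0,0],"rotation":[0,0,0]},
  {"gripper":0,"travel":[6,0,0],"rotation":[0,0,0]},
  {"gripper":0,"travel":[6,0,0],"rotation":[0,0,0]},
  {"gripper":0,"travel":[6,0,0],"rotation":[0,0,0]},
  {"gripper":0,"travel":[6,0,0],"rotation":[0,0,0]},
])

```text
t: 9.9
tcp_pos: [0.4507, 0.207, 0.1015]
tool_rot: [0.683, 0.73, -0.0, -0.0]
force: [0.2, -0.6, -0.1]
finger_gap: -0.002
```

>>> send_rows([
  {"gripper":0,"travel":[6,0,1],"rotation":[0,0,0]},
  {"gripper":0,"travel":[6,0,1],"rotation":[0,0,0]},
  {"gripper":0,"travel":[6,0,2],"rotation":[0,0,0]},
  {"gripper":0,"travel":[6,0,2],"rotation":[0,0,0]},
  {"gripper":0,"travel":[5,0,3],"rotation":[0,0,0]},
  {"gripper":0,"travel":[5,0,3],"rotation":[0,0,0]},
  {"gripper":0,"travel":[5,0,3],"rotation":[0,0,0]},
  {"gripper":0,"travel":[5,0,3],"rotation":[0,0,0]},
  {"gripper":0,"travel":[5,0,4],"rotation":[0,0,0]},
])

```text
t: 10.65
tcp_pos: [0.4476, 0.2558, 0.0792]
tool_rot: [0.683, 0.73, 0.0, -0.0]
force: [-0.2, -0.5, 0.3]
finger_gap: -0.002
```

```bash
python3 chk.py
```

```text
t 10.65 stand mm [-26.2  36.6  79.2] F [-0.2 -0.5  0.3] toolx yaw vs stand y 0.04265557249008145 toolz [ 0.  0. -1.]
```

>>> send_rows([
  {"gripper":0,"travel":[5,0,5],"rotation":[0,0,0]},
  {"gripper":0,"travel":[5,0,5],"rotation":[0,0,0]},
  {"gripper":0,"travel":[5,0,5],"rotation":[0,0,0]},
  {"gripper":0,"travel":[4,0,6],"rotation":[0,0,0]},
  {"gripper":0,"travel":[4,0,6],"rotation":[0,0,0]},
  {"gripper":0,"travel":[4,0,6],"rotation":[0,0,0]},
  {"gripper":0,"travel":[3,0,5],"rotation":[0,0,0]},
  {"gripper":0,"travel":[3,0,5],"rotation":[0,0,0]},
])

```text
t: 11.32
tcp_pos: [0.4452, 0.2884, 0.0358]
tool_rot: [0.683, 0.73, -0.0, -0.0]
force: [-0.3, -1.2, 0.7]
finger_gap: 0.002
```

>>> send_rows([
  {"gripper":0,"travel":[2,0,3],"rotation":[0,0,0]},
  {"gripper":0,"travel":[2,0,3],"rotation":[0,0,0]},
  {"gripper":0,"travel":[0,0,2],"rotation":[0,0,0]},
])

```text
t: 11.57
tcp_pos: [0.4451, 0.2925, 0.0282]
tool_rot: [0.683, 0.73, 0.0, -0.0]
force: [0.4, 0.9, 1.2]
finger_gap: -0.002
```

```bash
python3 chk.py
```

```text
t 11.5667 stand mm [-26.3  73.4  28.2] F [0.4 0.9 1.2] toolx yaw vs stand y 0.05494755461952172 toolz [ 0.  0. -1.]
```

Now press down in 1–2 mm steps until there is firm contact.

>>> send_rows([
  {"gripper":0,"travel":[0,0,2],"rotation":[0,0,0]},
  {"gripper":0,"travel":[0,0,1],"rotation":[0,0,0]},
  {"gripper":0,"travel":[0,0,0],"rotation":[0,0,0]},
])

```text
t: 11.82
tcp_pos: [0.4451, 0.2921, 0.0254]
tool_rot: [0.683, 0.73, -0.0, -0.0]
force: [-0.1, 0.1, 0.9]
finger_gap: -0.002
```

>>> send_rows([
  {"gripper":0,"travel":[0,0,1],"rotation":[0,0,0]},
  {"gripper":0,"travel":[0,0,0],"rotation":[0,0,0]},
])

```text
t: 11.98
tcp_pos: [0.4453, 0.2921, 0.0246]
tool_rot: [0.683, 0.73, 0.0, 0.0]
force: [-0.8, -0.0, 0.5]
finger_gap: -0.002
```

>>> send_rows([
  {"gripper":0,"travel":[0,0,1],"rotation":[0,0,0]},
  {"gripper":0,"travel":[0,0,0],"rotation":[0,0,0]},
])

```text
t: 12.15
tcp_pos: [0.4452, 0.2921, 0.0235]
tool_rot: [0.683, 0.73, 0.0, 0.0]
force: [-0.1, -0.8, 0.1]
finger_gap: -0.004
```

>>> send_rows([
  {"gripper":0,"travel":[0,0,1],"rotation":[0,0,0]},
  {"gripper":0,"travel":[0,0,1],"rotation":[0,0,0]},
  {"gripper":0,"travel":[0,0,0],"rotation":[0,0,0]},
])

```text
t: 12.4
tcp_pos: [0.4453, 0.2922, 0.0223]
tool_rot: [0.683, 0.73, 0.0, 0.0]
force: [-0.5, -0.9, 6.4]
finger_gap: 0.0
```

>>> send_rows([
  {"gripper":0,"travel":[0,0,1],"rotation":[0,0,0]},
  {"gripper":0,"travel":[0,0,1],"rotation":[0,0,0]},
  {"gripper":0,"travel":[0,0,0],"rotation":[0,0,0]},
])

```text
t: 12.65
tcp_pos: [0.4453, 0.2922, 0.0219]
tool_rot: [0.683, 0.73, 0.0, 0.0]
force: [-3.7, -1.7, 19.7]
finger_gap: -0.0
```

```bash
python3 chk.py;  python3 - <<'E'
from fit import *
import cv2
im=manip.snapshot("scene"); cv2.imwrite("pics/c9.png",im[...,::-1])
# predicted leaf free-edge corner pixels for several angles, outer corner x=-.084
for a in(2.8,2.9,3.0,3.14):print(a,proj("scene",w(p,(-.084,-.11*np.cos(a),.041+.11*np.sin(a)))).round(1),proj("scene",w(p,(-.006,-.11*np.cos(a),.041+.11*np.sin(a)))).round(1))
E
```

```text
t 12.65 stand mm [-26.1  73.1  21.9] F [-3.7 -1.7 19.7] toolx yaw vs stand y 0.06515491602013901 toolz [ 0.001  0.    -1.   ]
2.8 [348.4 216.1] [320.2 196. ]
2.9 [346.9 220.8] [319.  200.6]
3.0 [345.8 225.3] [318.1 205. ]
3.14 [345. 231.] [317.6 210.7]
```

Hard contact at reported z = 22 mm. That implies a tip offset of 22 mm, which also explains the earlier hover over the blank and the push that worked, and it fits the leaf's top face at 44 mm. I'll lift clear and check the leaf edge by colour.

>>> send_rows([
  {"gripper":0,"travel":[0,0,-10],"rotation":[0,0,0]},
  {"gripper":0,"travel":[0,0,-30],"rotation":[0,0,0]},
  {"gripper":0,"travel":[0,0,-40],"rotation":[0,0,0]},
  {"gripper":0,"travel":[0,0,-40],"rotation":[0,0,0]},
  {"gripper":0,"travel":[0,0,-40],"rotation":[0,0,0]},
  {"gripper":0,"travel":[0,0,-40],"rotation":[0,0,0]},
  {"gripper":0,"travel":[0,0,-40],"rotation":[0,0,0]},
  {"gripper":0,"travel":[0,0,0],"rotation":[0,0,0]},
  {"gripper":0,"travel":[0,0,0],"rotation":[0,0,0]},
])

```text
t: 13.45
tcp_pos: [0.4466, 0.2928, 0.2624]
tool_rot: [0.683, 0.73, 0.003, 0.001]
force: [-0.4, -0.7, -0.2]
finger_gap: 0.004
```

```bash
python3 chk.py;  python3 - <<'E'
from fit import *
import cv2
im=manip.snapshot("scene"); cv2.imwrite("pics/c10.png",im[...,::-1])
a=cv2.imread("pics/scene0.png")[...,::-1]
d=(np.abs(im.astype(int)-a).sum(2)>60).astype(np.uint8)
def poly(pts):
    m=np.zeros(d.shape,np.uint8);cv2.fillPoly(m,[np.array(pts).round().astype(int)],1);return m.astype(bool)
E=lambda x,y,z:proj("scene",w(p,(x,y,z)))
# brightness profile along the leaf middle toward +y for edge location, both sides
g=im.astype(int)
for x in(-.07,-.045,-.02):
    print(x,[(int(1e3*y),tuple(g[tuple(E(x,y,.044).round().astype(int)[::-1])].tolist())) for y in np.arange(.096,.128,.003)])
far=poly([E(x,-r*np.cos(1.0),.041+r*np.sin(1.0)) for x,r in((.01,.02),(.08,.02),(.08,.1),(.01,.1))])
plug=poly([E(.045+.02*np.cos(t),.078+.02*np.sin(t),.03) for t in np.linspace(0,6.28,20)])
print("changed frac far leaf/plug",d[far].mean(),d[plug].mean(),"mug/wax px",d[115:150,380:396].mean(),d[263:303,213:255].mean())
E
```

```text
t 13.45 stand mm [-24.8  73.6 262.4] F [-0.4 -0.7 -0.2] toolx yaw vs stand y 0.05721396395776912 toolz [ 0.006  0.002 -1.   ]
-0.07 [(96, (244, 205, 141)), (99, (244, 205, 142)), (102, (244, 205, 142)), (105, (245, 206, 142)), (108, (245, 206, 142)), (111, (242, 203, 139)), (114, (186, 146, 93)), (117, (107, 78, 53)), (120, (109, 82, 57)), (123, (115, 88, 60)), (126, (155, 125, 86))]
-0.045 [(96, (241, 197, 134)), (99, (241, 198, 134)), (102, (242, 198, 135)), (105, (241, 197, 134)), (108, (244, 199, 137)), (111, (227, 183, 121)), (114, (143, 107, 68)), (117, (116, 86, 56)), (120, (106, 75, 48)), (123, (139, 104, 67)), (126, (130, 93, 56))]
-0.02 [(96, (242, 198, 135)), (99, (241, 197, 135)), (102, (242, 198, 136)), (105, (243, 199, 138)), (108, (242, 198, 135)), (111, (230, 186, 125)), (114, (164, 128, 82)), (117, (193, 160, 111)), (120, (215, 183, 132)), (123, (200, 174, 123)), (126, (208, 183, 131))]
changed frac far leaf/plug 0.02759276879162702 0.0 mug/wax px 0.10714285714285714 0.0
```

The leaf edge reads about 112 mm in the flat plane (110 expected), so it lies flat. The plug and far leaf are unchanged in the picture, and the gripper is clear.

```bash
python3 -c "
from station import manip
print(manip.sign_off())"
```

```text
the job is handed in; nothing more can be done
None
```

I pushed the perch blank (near bay) home against its stop with the closed fingertips. I then turned that bay's leaf over the spine, pressed it flat and lifted clear. I handed the job in just after 13 s on the robot's clock; no verdict was reported.

**Checks that passed:**
- **Blank:** it met a hard stop with the force rising to 20 N. The pictures taken before the leaf was turned showed it flush with the stop block.
- **Leaf:** it met a hard stop at 20 N. Its free edge read about 112 mm from the spine in the flat plane (110 expected).
- **Other things:** the plug and wax tin areas showed no picture change, and the far leaf's area 3%.
- **Robot:** it ended about 0.26 m up, well clear, with no force on the tool.

**What went wrong or disagreed:**
- **First push missed:** it passed over the blank without touching it. The shut fingertips sit about 22 mm higher than the reported TCP, so I lowered the tool and repeated the push.
- **Position at the stop:** the TCP stopped about 3 mm farther out than I had calculated, which is within the measuring error.
- **Mug:** its picture area showed 11% change. I put this down to the arm being in a different place and did not look into it; I saw no contact force on the moves near it.
- **After closing:** once the leaf covered the blank, I could not look at the blank again.

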